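# Feed a lens tray past the sprung chute gate

### The job

Press the long pedal beside the chute down with one fingertip to swing the gate up and, keeping it held open, push the lens tray along the chute with the other finger until the tray rests against the end stop. Only then let the pedal go so that the gate drops shut behind the tray, and draw the hand clear. Push only: do not lift the tray, keep the lens in it, never let the gate down on the tray, and leave the loose tools and the jar round about where they are.

Things in the scene. Friction and masses are not known exactly. Their poses are not given: they have to be found in the camera images.
- chute: Fixed aluminium feed chute on the worktop, 240 mm long. Origin: on the worktop (z = 0), on the centre line, straight below the gate tongue. +x: feed direction, +y: left of it (pedal side), z up. Floor top z = 8 mm. Side walls: inner faces y = +-35 mm, 5 mm thick, tops z = 20 mm, x = -120 to +90, flared mouth to x = -145; the rear end is open.
- end_stop (a point): Middle of the end stop's rubber face, at x = +88, z = 15 mm of the chute frame; the stop's top is at z = 28 mm. The tray's front edge comes to rest here, its origin then at x = +52 mm of the chute frame and its rear edge 13 mm past the gate tongue.
- gate (a joint): Sprung steel gate, rad: 0 shut, 0.85 hard stop fully open; falls shut when released. Its hinge runs along the chute at y = +48, z = 26 mm of the chute frame. It opens as the pedal goes down (2 to 6 N). It just clears the tray's rim at 0.36; while any of the tray is below it keep it above 0.42, better above 0.6.
- gate_tongue (a point): Middle of the tongue's lower edge, moves with the gate. The tongue blocks the tray: 6 mm thick (chute x = -3 to +3), 15 mm wide (y = +13 to +28 mm shut, never below y = +10 as it swings), lower edge 12 mm above the worktop when shut. The right part of the chute (y below +10 mm) is always free, so a finger behind the tray passes beside it.
- pedal_mid (a point): Middle of the gate's pedal: steel plate 185 mm long (chute x = -150 to +35), 40 mm wide, 3 mm thick. Shut, it slopes 0.7 rad up and outwards (outer edge y = 79, z = 52 mm); at gate = 0.7 it is level, top z = 27.5 mm. Press straight down at y = 60 to 75 mm, no part of the finger below y = 54 (hinge barrel): a tip 24 to 31 mm above the worktop holds the gate open and can slide along it.
- lens_tray: Loose grey open tray, 72 mm long (its x, along the feed direction), 67 mm wide (y), rim 12 mm high, about 0.35 kg, lying in the chute before the gate. Origin: centre of its underside, 8 mm above the worktop.
- push_plate (a point): Middle of the rear face of the tray's upright push plate, at the tray's rear: tray x = -36, y = -14.5, z = 25 mm. The plate is 4 mm thick, spans tray y = -32 to +3 mm and its top is 50 mm above the worktop. Push here towards +x.
- lens: Round-cut clear spectacle lens, 56 x 61 x 5 mm, lying loose in the tray. Origin: centre of its underside.
- loupe: Black eye loupe, 38 mm across, 30 mm high, standing beyond the chute; bystander. Origin: centre of its underside.
- parts_jar: Small jar with black screw cap, 37 mm across, 52 mm high, beyond the chute; bystander. Origin: centre of its underside.
- driver: Small screwdriver with a gold-coloured handle, 76 x 14 x 14 mm, lying on the pedal side; bystander. Origin: centre of its underside.
- tweezers: Steel tweezers, 120 x 12 x 8 mm, lying past the rear end of the chute, to its right; bystander. Origin: centre of its underside.
Mind the look-alikes: they are no part of the job. There is more than one size of the lens; the job needs the larger. What is shaped like the lens_tray but purple is not meant.

How it is judged:
On the way, in this order (a step that is already met when the one before it is completed fails the run):
1. the gate is held open while the tray is still before it (value of joint gate above 0.45 rad and x of lens_tray in the frame of chute below -0.034 m), for 0.1 s.
2. the tray is half way under the open gate (value of joint gate above 0.42 rad and x of lens_tray in the frame of chute between -0.01 and 0.034 m), for 0.05 s.
At the end, for the whole second after the job is handed in: The tray lies flat in the chute within 6 mm of the end stop, the lens lies in it, the gate has dropped shut (below 0.08 rad) behind it, and all is at rest (x of lens_tray in the frame of chute between 0.046 and 0.056 m and y of lens_tray in the frame of chute between -0.006 and 0.006 m and z of lens_tray in the frame of chute below 0.012 m and angle between lens_tray's own z axis and vertical below 0.08 rad and linear speed of lens_tray below 0.02 m/s and value of joint gate below 0.08 rad and horizontal distance between lens and lens_tray below 0.015 m and z of lens in the frame of lens_tray below 0.008 m); the robot touches nothing.
It fails at once if the gate is let down (below 0.42 rad) while the tray is under it or has not yet come to the end stop (x of lens_tray in the frame of chute between -0.034 and 0.045 m and value of joint gate below 0.42 rad).
It fails at once if the tray is lifted by more than 12 mm or tipped (z of lens_tray in the frame of chute above 0.02 m or angle between lens_tray's own z axis and vertical above 0.35 rad).
It fails at once if the lens is lifted out of the tray (z of lens in the frame of lens_tray above 0.02 m or horizontal distance between lens and lens_tray above 0.03 m).
It fails at once if a bystander (loupe, jar, screwdriver, tweezers) is moved more than 25 mm (distance of any of loupe, parts_jar, driver, tweezers from where it was at the start of the episode above 0.025 m).
It also fails if it takes over 42 s, if anything falls off the work surface, if the arm or the gripper's body presses on something with over 40 N, if the wrist force passes 120 N, or if a joint passes its speed limit or range.

### The arm

A 7-joint arm with a two-finger parallel gripper is mounted at the origin on a cart in front of the work surface, level with it; the furniture and walls round the work are solid. World frame = base frame: x ahead of the robot, y to its left, z up, the work surface at z = 0. Lengths are in m, angles in rad, forces in N, time in s.
With the tool pointing down it reaches from about 0.425 to 0.975 m from the base axis. Payload 16.7 kg.
Tool frame: the origin (TCP) lies midway between the tips of the shut fingers; the grasp point (between the pads) lies 19 mm behind it; y points along the fingers, z is the direction in which the jaws open and shut, and the axes are right-handed (so a half turn about y gives the same grasp; the last joint's range is limited). The gripper opens to 85 mm and grips with 20 to 120 N. Pads are 22 mm wide; open, the fingers measure 114 mm over their backs; the gripper's body (76 mm by 85 mm) begins 54 mm behind the grasp point. The pads swing forward as they close: fully open they stand 13 mm farther back than shut.
Start: joints at [1.131, 0.426, 0.074, 1.606, -0.034, 1.111, -0.067], TCP at [0.194, -0.647, 0.231] pointing down, gripper open.
Joint ranges: [-2.85, 2.85], [-0.5, 2.14], [-1.23, 1.37], [0.21, 2.46], [-1.02, 4.16], [0.16, 2.05], [-2.73, 2.73]. Speed limits (rad/s): [1.89, 1.89, 2.39, 2.39, 3.01, 3.01, 3.01].

### API

Orientations are given as a unit quaternion [x, y, z, w].
In Python, from station import manip, cams gives the robot as it stands.
- The arm moves only by the tool send_rows, never from a script. Its argument "targets" is a list of rows, each a list of 7 numbers: the shift along the tool's x, y, z in m, then the turn, a rotation vector about the tool's x, y, z in degrees, then the finger opening in m, from 0 to 0.0854. A call has 1 to 10 rows; each row shifts and turns the pose as measured when the row begins, along the tool's axes as they then stand; what a row does not reach is not made up. A row lasts 1/10 s, in which the tool goes at most 50 mm and 8.59 degrees, less where a joint would pass 70% of its speed; a pose out of reach is approached as far as the arm can. A call is refused whole if a number of a shift passes 0.05 or a number of a turn 8.59, either way. A call with a gripper value outside its range is refused whole. The fingers move at their own pace and stop on an object; "squeeze" is the grip in N (left out, the last holds). Time passes only in rows, so rows that do not move let the fingers close. It gives the time, the measured TCP pose, the force and the opening at its end, in the units of the state.
- manip.sense(): the state, without advancing time (a new reading comes with each control period).
- cams.grab_frame(name): name is "scene" or "top"; returns the picture (420x560x3 uint8, red, green, blue); there is no depth.
- cams.camera_info(name): a dict with "vertical_fov" (degrees; the focal length in pixels is half the picture's height over the tangent of half this angle, whatever the lens; pixels are square), "cx", "cy" (the principal point, pixels), "extrinsics" (4x4, takes a point from world to camera coordinates). Camera axes: x right, y up, looking along -z (the intrinsics and any distortion apply to the point x, -y, -z); pixel columns grow to the right and rows downward; lengths in m; the calibration is good to about 2 mm. A picture is of the moment at which its call begins. camera_info takes no time and is no camera call.
- manip.job_done(): hands the job in, once; it reports no verdict.
The state is a dict: "time_s": time; "joints": joint angles; "joint_vel": joint speeds; "joint_efforts": joint torques, N m; "eef_pos": TCP position; "tool_rot": TCP orientation; "wrist_force": force on the tool from outside, world axes, zero at the start; "ft_torque": the same for the moment, N m; "width": opening from 0.0 (shut) to 1.0 (fully open).
Only numpy, scipy, OpenCV 4.12 (cv2) and the standard library are available. Lean on these libraries where they do the work, as an engineer would, in place of code of your own. Each camera call takes 0.05 s, during which the arm holds its last target. There are 200 camera calls.

## Working session

There is one attempt and no reset: what is moved stays moved. The work goes in short steps, Python scripts to look and compute and a tool call to move; the robot and the scene stay as the last step left them, time stands still between calls to the robot, and variables do not carry over. Pictures are saved under pics/ and viewed, about 8 in all and at most 12, crops included, and the job is handed in when it is done.

Besides the shell and the picture viewer there is one more tool, called after "Call:" in YAML: its name, and indented under it one key for each argument. send_rows: Moves the arm, as the interface text tells. Its arguments: {"type":"object","properties":{"targets":{"type":"array","items":{"type":"array","items":{"type":"number"}}},"squeeze":{"type":"number"}},"required":["targets"]}

```bash
mkdir -p pics; ls; python3 - <<'E'
from station import manip,cams
import cv2
for n in("scene","top"):
    cv2.imwrite(f"pics/{n}0.png",cams.grab_frame(n)[:,:,::-1]); print(n,cams.camera_info(n))
print(manip.sense())
E
```

```text
pics
scene {'vertical_fov': 52.62190983195513, 'cx': 277.72848139453777, 'cy': 210.77325404814985, 'extrinsics': array([[-0.78298596, -0.62203449, -0.0024652 ,  0.25097514],
       [ 0.25702943, -0.32713967,  0.90934895, -0.29919257],
       [-0.56645287,  0.71137383,  0.41602694, -0.37344447],
       [ 0.        ,  0.        ,  0.        ,  1.        ]])}
top {'vertical_fov': 45.08650397654963, 'cx': 284.52334619328684, 'cy': 210.515724620236, 'extrinsics': array([[-0.0223325 , -0.99960563,  0.0170249 , -0.25463108],
       [ 0.99698186, -0.02100093,  0.07474042, -0.53659908],
       [-0.07435341,  0.01864266,  0.99705768, -0.931619  ],
       [ 0.        ,  0.        ,  0.        ,  1.        ]])}
{'time_s': 0.1, 'joints': array([ 1.1305373 ,  0.42667038,  0.07382964,  1.60654514, -0.03412522,
        1.11079904, -0.06710381]), 'joint_vel': array([-0.0007846 , -0.00114675, -0.00068358, -0.00156466, -0.00126017,
        0.00190474, -0.00062298]), 'joint_efforts': array([ 8.86046008e-03, -9.51521802e+01,  3.77123147e+00, -4.64398599e+01,
        1.95379631e-02,  6.54049465e-03,  4.98493466e-05]), 'eef_pos': array([ 0.19339861, -0.64631353,  0.23067836]), 'tool_rot': array([-0.10250511,  0.7000529 , -0.69924449,  0.10235127]), 'wrist_force': array([ 0.56209827,  0.80504028, -0.51898836]), 'ft_torque': array([-0.00161082,  0.00781712, -0.03263712]), 'width': 1.0003569400784391}
```

View pics/top0.png

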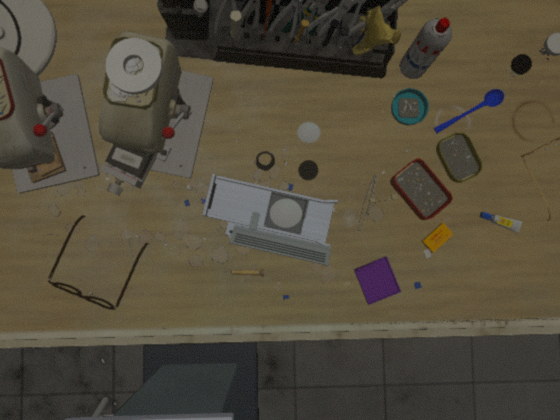

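View pics/scene0.png

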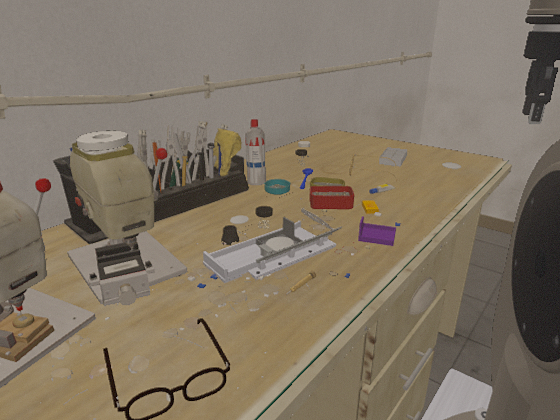

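The top view shows the chute from its rear mouth at about (333,220) to the end stop at about (207,195). It feeds towards image left, and the pedal is on the near side. I'll zoom in to measure it.

```bash
cat > h.py <<'E'
import numpy as np, cv2
from station import manip,cams
def cam(n):
    i=cams.camera_info(n); f=210/np.tan(np.radians(i["vertical_fov"]/2))
    return f,i["cx"],i["cy"],np.array(i["extrinsics"])
def proj(n,P):
    f,cx,cy,E=cam(n); c=np.atleast_2d(P)@E[:3,:3].T+E[:3,3]
    return np.c_[cx+f*c[:,0]/-c[:,2], cy-f*c[:,1]/-c[:,2]]
def back(n,uv,z):
    f,cx,cy,E=cam(n); R=E[:3,:3]; o=-R.T@E[:3,3]
    d=R.T@np.array([(uv[0]-cx)/f,-(uv[1]-cy)/f,-1]); return o+d*(z-o[2])/d[2]
def chute(o,yaw,P):
    c,s=np.cos(yaw),np.sin(yaw); P=np.atleast_2d(np.array(P,float))
    return np.c_[o[0]+c*P[:,0]-s*P[:,1], o[1]+s*P[:,0]+c*P[:,1], P[:,2]]
def crop(n,u,v,w,h,k,name,pts=None):
    im=cams.grab_frame(n)[:,:,::-1][v:v+h,u:u+w]
    im=cv2.resize(im,None,fx=k,fy=k,interpolation=cv2.INTER_CUBIC)
    im=cv2.convertScaleAbs(im,alpha=1.4)
    if pts is not None:
        for p in proj(n,pts): cv2.drawMarker(im,tuple(int(round(a)) for a in (p-[u,v]+.5)*k),(0,0,255),0,10,1)
    cv2.imwrite(name,im)
E
python3 -c "
from h import *
crop('top',195,165,150,110,5,'pics/c1.png')"
```

```text
(no output)
```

View pics/c1.png

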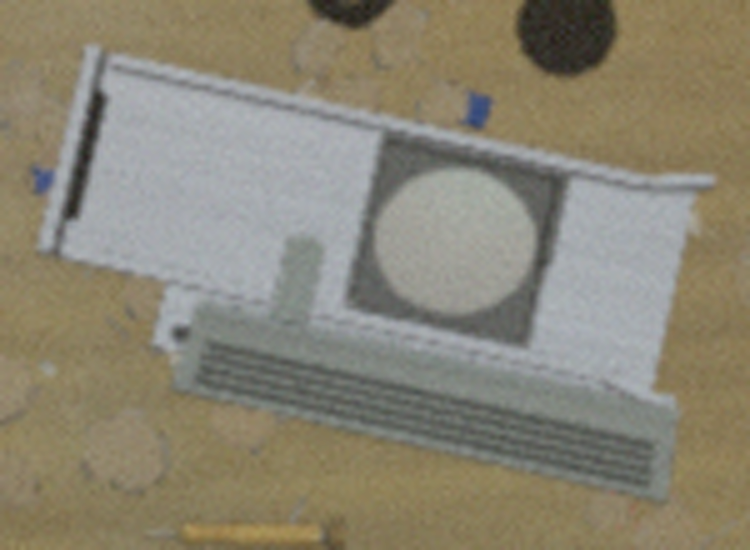

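```bash
cat > fit.py <<'E'
from h import *
from scipy.optimize import least_squares
C=np.array([[35,79,52],[-150,79,52],[35,48,27],[-150,48,27],[0,13,18],[-120,-37,20],[88,0,20]])/1000
px=np.array([[180,388],[665,497],[195,306],[675,398],[303,238],[637,184],[90,157]])/5+[195,165]-.5
r=least_squares(lambda p:(proj('top',chute(p[:2],p[2],C))-px).ravel(),[.55,-.25,1.5],loss='soft_l1')
print(r.x, np.degrees(r.x[2])); print(r.fun.reshape(-1,2).round(2))
o,y=r.x[:2],r.x[2]
def toch(w): c,s=np.cos(y),np.sin(y); d=w[:2]-o; return [c*d[0]+s*d[1],-s*d[0]+c*d[1]]
P=lambda u,z:np.round(toch(back('top',np.array(u)/5+[195,165]-.5,z)),4)
print('tray corners',[P(u,.020) for u in [(380,133),(568,180),(528,345),(347,302)]],'lens',P((455,240),.015))
print('driver',[P(u,.007) for u in [(150,533),(340,533)]])
print('loupe',P((350,0),.03),'jar',P((567,28),.052), 'jar w',back('top',(308.4,170.5),.052))
pts=chute(o,y,np.array([[88,-35,28],[88,35,28],[-120,-35,20],[-145,0,8],[35,79,52],[-150,79,52],[0,13,12],[0,28,12],[88,35,20],[-120,35,20]])/1000)
crop('scene',190,190,160,110,5,'pics/s1.png',pts)
E
python3 fit.py
```

```text
[ 0.54201724 -0.21460654  1.33688341] 76.59777688595462
[[-2.26  0.08]
 [ 0.4  -0.25]
 [-0.38  0.39]
 [ 0.4   2.84]
 [ 0.54  0.02]
 [ 1.24 -1.64]
 [-0.96 -0.37]]
tray corners [array([-0.0191, -0.0318]), array([-0.0924, -0.0294]), array([-0.0906,  0.0349]), array([-0.0205,  0.0334])] lens [-0.0554  0.0016]
driver [array([0.0342, 0.1342]), array([-0.0361,  0.1192])]
loupe [ 0.0023 -0.0775] jar [-0.0791 -0.0809] jar w [ 0.6015771 -0.3112098  0.052    ]
```

View pics/s1.png

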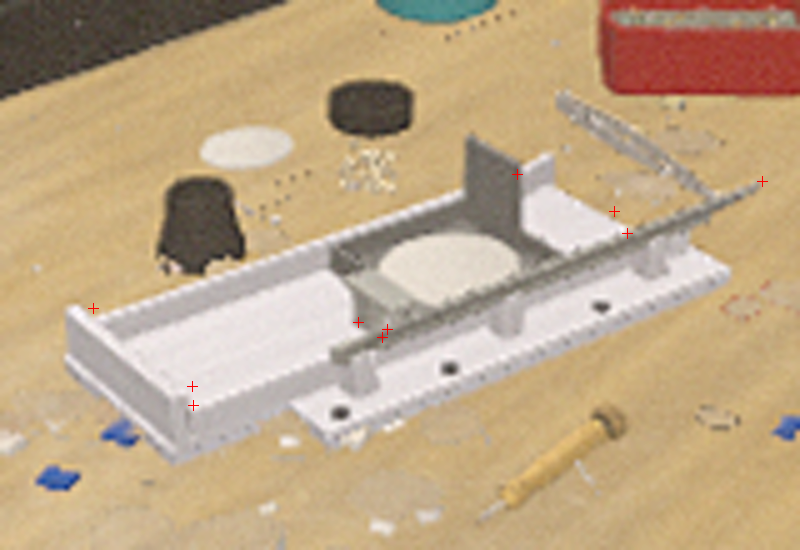

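```bash
cat > fit2.py <<'E'
from h import *
from scipy.optimize import least_squares
T=[([35,79,52],(178,388)),([-150,79,52],(665,498)),([-150,48,27],(675,398)),([0,13,16],(303,238)),([-120,-37,20],(637,184)),([88,0,22],(90,157)),([86,-37,20],(108,62)),([86,37,20],(68,253))]
S=[([35,79,52],(333,352)),([-150,79,52],(762,182)),([88,-35,20],(107,323)),([-145,-38,20],(553,156))]
pt=np.array([b for a,b in T])/5+[195,165]-.5; ps=np.array([b for a,b in S])/5+[190,190]-.5
ct=np.array([a for a,b in T])/1e3; cs=np.array([a for a,b in S])/1e3
def res(p,k=0):
    return np.r_[proj('top',chute(p[:2],p[2],ct))+p[3:5]-pt, proj('scene',chute(p[:2],p[2],cs))+p[5:7]-ps]
f=lambda p:np.r_[res(p).ravel(),p[3:]*.7]
r=least_squares(f,[.54,-.21,1.33,0,0,0,0],loss='soft_l1')
if __name__=="__main__":
    print(r.x.round(4),np.degrees(r.x[2])); print(res(r.x).round(2))
E
python3 fit2.py
```

```text
[ 0.5421 -0.214   1.336   0.1112  0.2148 -0.1264  0.1801] 76.54646149605935
[[-2.150e+00  2.100e-01]
 [ 9.000e-02 -2.300e-01]
 [ 1.200e-01  3.070e+00]
 [ 3.400e-01  2.600e-01]
 [ 1.010e+00 -1.410e+00]
 [-1.320e+00 -3.600e-01]
 [ 5.800e-01 -1.000e-02]
 [-1.100e-01 -1.300e-01]
 [ 1.031e+01 -4.230e+00]
 [-3.500e-01  3.000e-02]
 [-2.990e+00  9.000e-01]
 [ 3.700e-01  1.900e-01]]
```

```bash
cat > ov.py <<'E'
from fit2 import *
o,y=r.x[:2],r.x[2]
L=[[[35,79,52],[-150,79,52],[-150,48,26],[35,48,26],[35,79,52]],[[88,-35,20],[-120,-35,20]],[[88,35,20],[-120,35,20]],[[88,-20,28],[88,20,28]],[[-3,13,20],[3,13,20]],
 [[88,-40,20],[-120,-40,20]],[[-145,-35,8],[-145,35,8]]]
def ov(n,u,v,w,h,k,name,dx=0):
    im=cams.grab_frame(n)[:,:,::-1][v:v+h,u:u+w]
    im=cv2.convertScaleAbs(cv2.resize(im,None,fx=k,fy=k,interpolation=cv2.INTER_CUBIC),alpha=1.3)
    for l in L:
        q=((proj(n,chute(o,y,np.array(l)/1e3))-[u,v]+.5)*k).round().astype(int)
        cv2.polylines(im,[q.reshape(-1,1,2)],False,(0,0,255),1)
    return im
a=ov('top',195,165,150,110,4,0); b=ov('scene',190,190,160,110,4,0)[:, :]
b=cv2.resize(b,(600,412)); a=a[80:420] if 0 else a
im=cv2.resize(np.vstack([a,b[100:]]),None,fx=.8,fy=.8); cv2.imwrite('pics/o1.png',im); print(im.shape)
E
python3 ov.py
```

```text
(602, 480, 3)
```

View pics/o1.png

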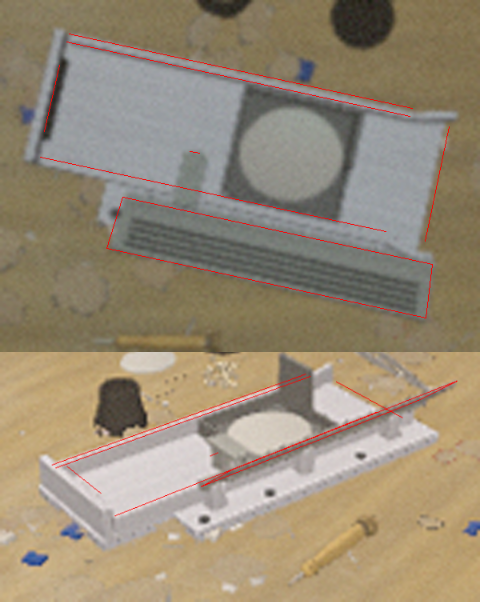

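```bash
python3 - <<'E'
from fit2 import *
o,y=r.x[:2],r.x[2]
g=np.mean([cv2.cvtColor(cams.grab_frame('top'),cv2.COLOR_RGB2GRAY).astype(float) for _ in range(8)],0)[165:275,195:345]
g=cv2.resize(g,None,fx=4,fy=4,interpolation=cv2.INTER_CUBIC).clip(0,255).astype(np.uint8)
l=cv2.createLineSegmentDetector(0).detect(g)[0][:,0]
def toch(w): c,s=np.cos(y),np.sin(y); d=w[:2]-o; return np.array([c*d[0]+s*d[1],-s*d[0]+c*d[1]])*1e3
out=[]
for a in l:
    L=np.hypot(a[2]-a[0],a[3]-a[1])
    if L<45: continue
    z=.02 
    p,q=[toch(back('top',np.array(v)/4-.375+[195,165],z)) for v in (a[:2],a[2:])]
    out.append((p[1],p.round(1),q.round(1),round(np.degrees(np.arctan2(q[1]-p[1],q[0]-p[0])),2)))
for t in sorted(out,key=lambda t:t[0]): print(*t[1:])
E
```

```text
[ 46.5 -39.9] [ 70.1 -40. ] -0.27
[ 15.4 -39.4] [ 45.3 -39.7] -0.56
[-64.2 -39.2] [-39.9 -39. ] 0.37
[-127.6  -37.9] [-73.9 -37.9] -0.09
[ 70.4 -35.9] [ 45.8 -35.9] 179.9
[ 10.3 -35.2] [-105.7  -33.1] 178.92
[-125.4  -35.1] [-147.6  -39.5] -168.74
[ 38.1 -32.7] [ 85.1 -33.3] -0.75
[ 13.4 -32.5] [ 37.1 -32.6] -0.18
[-19.4 -32.1] [ 13.1 -32.4] -0.51
[-93.6 -30.2] [-91.2  35.1] 87.86
[-65.7 -26.4] [-42.5 -23.8] 6.39
[-42.8 -23.8] [-26.2  -6.4] 46.41
[ 84.3 -23.3] [84.9 24.4] 89.3
[-84.8 -11.9] [-65.3 -25.7] -35.31
[-87.1  10.6] [-85.3 -11.5] -85.36
[-37.5  26.4] [-58.4  30.8] 167.94
[-19.9  34.6] [-20.9 -32.4] -90.89
[-91.1  36.3] [-21.1  35.7] -0.47
[91.1 36.3] [ 90.2 -41. ] -90.63
[-122.4   41.5] [-143.5   47. ] 165.36
[23.9 58.5] [-7.4 58.9] 179.4
[-9.9 59. ] [-66.6  59.6] 179.37
[-68.3  59.6] [-142.9   60.6] 179.27
[ 4.4 75.9] [27.4 75.7] -0.42
[-79.4  76.9] [-37.3  76.4] -0.66
[-111.7   77.3] [-79.8  77. ] -0.46
```

```bash
cat > go.py <<'E'
import sys
from h import *
from scipy.spatial.transform import Rotation as Ro
O=np.array([.5415,-.2149]); YAW=np.radians(75.95)
def plan(cx,cy,z):
    s=manip.sense(); R=Ro.from_quat(s['tool_rot']); p=np.array(s['eef_pos'])
    X=np.array([np.cos(YAW),np.sin(YAW),0]);Y=np.array([-X[1],X[0],0]);D=np.array([0,0,-1.])
    d=p[:2]-O; print('t',s['time_s'],'chute pos mm',(np.array([d@X[:2],d@Y[:2],p[2]])*1e3).round(1),'w',s['width'],'F',(np.array(s['wrist_force'])@np.c_[X,Y,-D]).round(2))
    for sg in(1,-1):
        Zt=sg*Y; T=Ro.from_matrix(np.c_[np.cross(D,Zt),D,Zt])
        print('z along %+d y: rotvec deg'%sg,np.degrees((R.inv()*T).as_rotvec()).round(2))
    w=chute(O,YAW,[cx/1e3,cy/1e3,z/1e3])[0]
    print('shift tool',R.inv().apply(w-p).round(4)); print('axes in chute\n',(np.c_[X,Y,-D].T@R.as_matrix()).round(3),s['joints'].round(2))
if __name__=="__main__": plan(*map(float,sys.argv[1:]))
E
python3 go.py -112 23 120
```

```text
t 0.7 chute pos mm [-503.3  232.8  231.3] w 1.0006552045218895 F [0.34 1.39 0.62]
z along +1 y: rotvec deg [1.0000e-02 1.2071e+02 1.0000e-02]
z along -1 y: rotvec deg [  0.   -59.29  -0.  ]
shift tool [-0.3802  0.1113 -0.2293]
axes in chute
 [[-0.511  0.    -0.86 ]
 [ 0.86   0.    -0.511]
 [-0.    -1.    -0.   ]] [ 1.13  0.43  0.07  1.61 -0.03  1.11 -0.07]
```

Call:
send_rows:
  targets:
    - [-0.047,0,-0.028,0,0,0,0.068]
    - [-0.047,0,-0.028,0,0,0,0.068]
    - [-0.047,0,-0.028,0,0,0,0.068]
    - [-0.047,0,-0.028,0,0,0,0.068]
    - [-0.047,0,-0.028,0,0,0,0.068]
    - [-0.047,0,-0.028,0,0,0,0.068]
    - [-0.047,0,-0.028,0,0,0,0.068]
    - [-0.047,0,-0.028,0,0,0,0.068]
    - [0,0,0,0,-8.5,0,0.068]
    - [0,0,0,0,-8.5,0,0.068]
  squeeze: 20

```text
time_s: 1.7
eef_pos: [0.4711, -0.3442, 0.2312]
tool_rot: [0.203, -0.676, 0.678, -0.204]
wrist_force: [-0.7, -0.6, -0.0]
width: 0.794
```

Call:
send_rows:
  targets:
    - [0,0,0,0,-8.5,0,0.068]
    - [0,0,0,0,-8.5,0,0.068]
    - [0,0,0,0,-8.5,0,0.068]
    - [0,0,0,0,-8.5,0,0.068]
    - [0,0,0,0,-8.5,0,0.068]

```text
time_s: 2.2
eef_pos: [0.4724, -0.3425, 0.2316]
tool_rot: [0.437, -0.555, 0.557, -0.437]
wrist_force: [-0.2, -0.8, -1.1]
width: 0.795
```

```bash
python3 go.py -112 23 90
```

```text
t 2.2 chute pos mm [-140.6   36.   231.6] w 0.7948670754990574 F [-0.83 -0.03 -1.07]
z along +1 y: rotvec deg [   0.22 -179.62    0.26]
z along -1 y: rotvec deg [-0.16  0.38  0.14]
shift tool [-0.0288  0.1416  0.0128]
axes in chute
 [[-1.    -0.002  0.007]
 [-0.007 -0.003 -1.   ]
 [ 0.002 -1.     0.003]] [ 0.73  0.29 -0.26  1.8   0.09  1.06  0.2 ]
```

Call:
send_rows:
  targets:
    - [-0.028,0,0.013,0,0,0,0.068]
    - [0,0.047,0,0,0,0,0.068]
    - [0,0.047,0,0,0,0,0.068]
    - [0,0.047,0,0,0,0,0.068]
    - [0,0,0,0,0,0,0.068]

```text
time_s: 2.7
eef_pos: [0.4946, -0.3197, 0.0895]
tool_rot: [0.438, -0.551, 0.558, -0.44]
wrist_force: [-0.6, 0.1, 0.1]
width: 0.794
```

```bash
python3 go.py -112 23 80; python3 - <<'E'
from go import *
P=np.array([[-112,57,85],[-112,-11,85],[-112,57,96],[-112,-11,96],[-91,-29,50],[-91,6,50],[-150,79,52],[35,79,52]])/1e3
im=cams.grab_frame('scene')[:,:,::-1]
u,v,w,h=200,150,160,120
c=cv2.resize(im[v:v+h,u:u+w],None,fx=5,fy=5,interpolation=cv2.INTER_CUBIC)
for q in proj('scene',chute(O,YAW,P)): cv2.drawMarker(c,tuple(int(a) for a in (q-[u,v]+.5)*5),(0,0,255),0,9,1)
cv2.imwrite('pics/s2.png',c)
E
```

```text
t 2.7 chute pos mm [-113.1   20.    89.5] w 0.79440916942182 F [-0.08  0.65  0.13]
z along +1 y: rotvec deg [   0.37 -179.2     0.85]
z along -1 y: rotvec deg [-0.54  0.8   0.24]
shift tool [-0.0012  0.0094 -0.003 ]
axes in chute
 [[-1.    -0.004  0.014]
 [-0.014 -0.01  -1.   ]
 [ 0.004 -1.     0.009]] [ 0.67  0.46 -0.26  1.92  0.16  0.78  0.09]
```

View pics/s2.png

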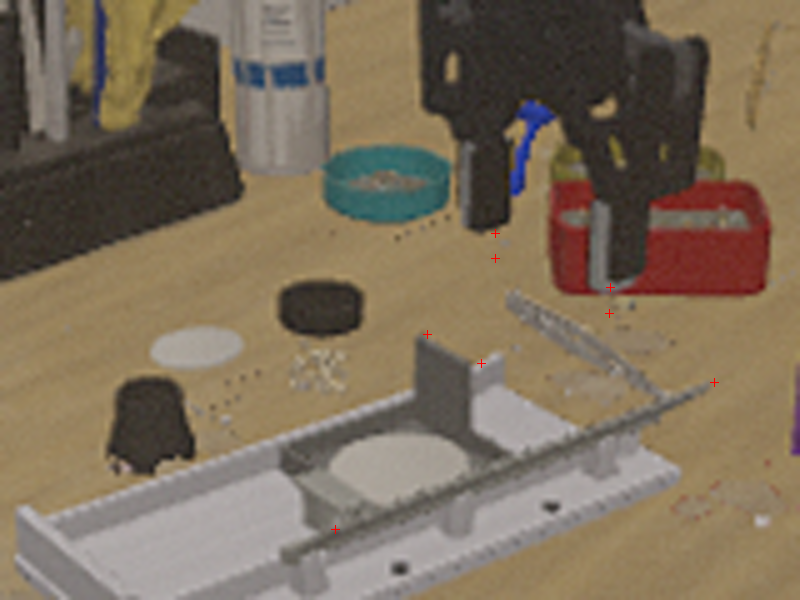

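Call:
send_rows:
  targets:
    - [0,0.01,-0.004,-0.5,0.8,0.2,0.068]
    - [0,0.02,0,0,0,0,0.068]
    - [0,0.015,0,0,0,0,0.068]
    - [0,0.01,0,0,0,0,0.068]

```text
time_s: 3.15
eef_pos: [0.4971, -0.3232, 0.0447]
tool_rot: [0.432, -0.553, 0.564, -0.436]
wrist_force: [-0.5, 0.4, 0.9]
width: 0.796
```

```bash
python3 go.py -112 24 21
```

```text
t 3.15 chute pos mm [-115.9   16.8   44.7] w 0.7956416084684226 F [0.28 0.59 0.92]
z along +1 y: rotvec deg [ -0.47 179.76  -1.35]
z along -1 y: rotvec deg [-0.86 -0.24  0.3 ]
shift tool [-0.004   0.0236 -0.0076]
axes in chute
 [[-1.    -0.005 -0.004]
 [ 0.004 -0.015 -1.   ]
 [ 0.005 -1.     0.015]] [ 0.65  0.52 -0.24  1.93  0.19  0.69  0.05]
```

Call:
send_rows:
  targets:
    - [-0.003,0,-0.0076,-0.8,0,0.3,0.068]
    - [0,0,0,0,0,0,0.068]

```text
time_s: 3.35
eef_pos: [0.49, -0.3182, 0.0448]
tool_rot: [-0.434, 0.559, -0.558, 0.434]
wrist_force: [-0.4, -0.2, -0.1]
width: 0.796
```

```bash
python3 go.py -112 24 21
```

```text
t 3.35 chute pos mm [-112.7   24.9   44.8] w 0.7957060679901157 F [-0.33  0.38 -0.13]
z along +1 y: rotvec deg [4.0000e-02 1.7974e+02 4.0000e-02]
z along -1 y: rotvec deg [ 0.02 -0.26 -0.03]
shift tool [-0.0007  0.0238  0.0009]
axes in chute
 [[-1.     0.    -0.005]
 [ 0.005  0.    -1.   ]
 [-0.    -1.    -0.   ]] [ 0.66  0.52 -0.24  1.94  0.18  0.7   0.06]
```

Call:
send_rows:
  targets:
    - [0,0.006,-0.0005,0,0,0,0.068]
    - [0,0.006,-0.0005,0,0,0,0.068]
    - [0,0.006,-0.0005,0,0,0,0.068]
    - [0,0,0,0,0,0,0.068]

```text
time_s: 3.75
eef_pos: [0.4894, -0.3185, 0.0274]
tool_rot: [0.433, -0.558, 0.559, -0.434]
wrist_force: [0.5, -1.2, 2.6]
width: 0.798
```

```bash
python3 go.py -112 24 20
```

```text
t 3.75 chute pos mm [-113.1   25.4   27.4] w 0.7975499668547443 F [-1.02 -0.76  2.56]
z along +1 y: rotvec deg [-4.0000e-02  1.7972e+02 -2.2000e-01]
z along -1 y: rotvec deg [-0.14 -0.28  0.03]
shift tool [-0.0011  0.0074  0.0013]
axes in chute
 [[-1.    -0.    -0.005]
 [ 0.005 -0.002 -1.   ]
 [ 0.    -1.     0.002]] [ 0.65  0.54 -0.23  1.95  0.19  0.67  0.05]
```

Pedal contact: about 2.6 N upward. I'll go the last 7 mm and look.

Call:
send_rows:
  targets:
    - [0,0.004,0,0,0,0,0.068]
    - [0,0.003,0,0,0,0,0.068]
    - [0,0,0,0,0,0,0.068]

```text
time_s: 4.05
eef_pos: [0.4891, -0.3185, 0.0198]
tool_rot: [0.434, -0.558, 0.559, -0.434]
wrist_force: [-0.7, 0.9, 5.9]
width: 0.795
```

```bash
python3 go.py -112 24 20; python3 -c "
from h import *
im=cams.grab_frame('scene')[:,:,::-1]
cv2.imwrite('pics/s3.png',cv2.resize(im[180:300,195:355],None,fx=5,fy=5,interpolation=cv2.INTER_CUBIC))"
```

```text
t 4.05 chute pos mm [-113.3   25.7   19.8] w 0.7951723007927702 F [0.74 0.94 5.95]
z along +1 y: rotvec deg [-5.0000e-02  1.7972e+02 -1.5000e-01]
z along -1 y: rotvec deg [-0.09 -0.28  0.03]
shift tool [-0.0013 -0.0002  0.0017]
axes in chute
 [[-1.    -0.001 -0.005]
 [ 0.005 -0.002 -1.   ]
 [ 0.001 -1.     0.002]] [ 0.65  0.56 -0.23  1.95  0.2   0.65  0.04]
```

View pics/s3.png

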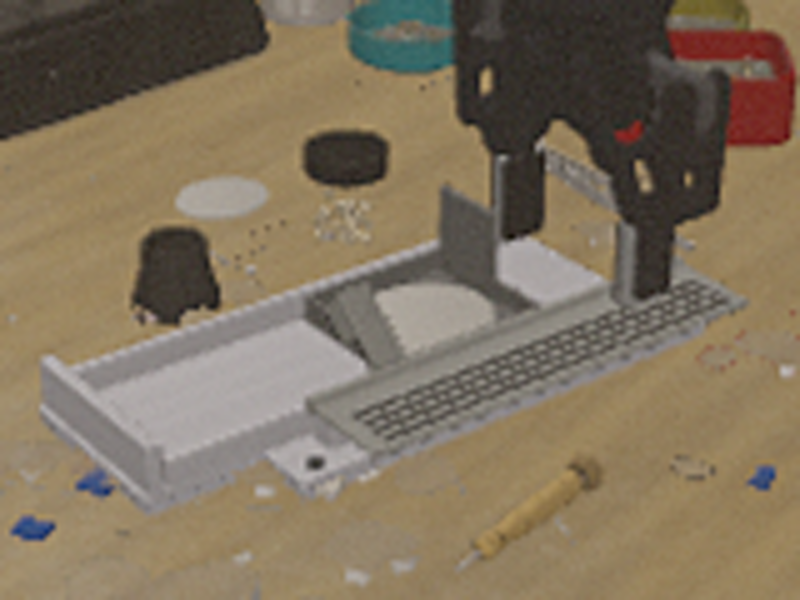

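Call:
send_rows:
  targets:
    - [-0.005,0,0,0,0,0,0.068]
    - [-0.005,0,0,0,0,0,0.068]
    - [-0.005,0,0,0,0,0,0.068]
    - [-0.005,0,0,0,0,0,0.068]
    - [-0.005,0,0,0,0,0,0.068]

```text
time_s: 4.6
eef_pos: [0.4961, -0.2953, 0.0207]
tool_rot: [0.433, -0.557, 0.561, -0.433]
wrist_force: [0.1, -3.9, 2.9]
width: 0.798
```

```bash
python3 go.py 5 24 20
```

```text
t 4.6 chute pos mm [-89.   24.5  20.7] w 0.7977656647787364 F [-3.76 -1.08  2.91]
z along +1 y: rotvec deg [ -0.26 179.6   -0.37]
z along -1 y: rotvec deg [-0.23 -0.4   0.16]
shift tool [-0.094   0.0004 -0.0001]
axes in chute
 [[-1.    -0.003 -0.007]
 [ 0.007 -0.004 -1.   ]
 [ 0.003 -1.     0.004]] [ 0.61  0.55 -0.23  1.97  0.2   0.64 -0.  ]
```

Call:
send_rows:
  targets:
    - [-0.005,0.0006,0,-0.2,-0.4,0.1,0.068]
    - [-0.005,0.0003,0,0,0,0,0.068]
    - [-0.005,0.0003,0,0,0,0,0.068]
    - [-0.005,0.0003,0,0,0,0,0.068]
    - [-0.005,0.0003,0,0,0,0,0.068]
    - [-0.005,0.0003,0,0,0,0,0.068]
    - [-0.005,0.0003,0,0,0,0,0.068]

```text
time_s: 5.3
eef_pos: [0.5058, -0.2625, 0.0202]
tool_rot: [0.436, -0.555, 0.56, -0.434]
wrist_force: [-2.9, -7.7, 8.5]
width: 0.798
```

```bash
python3 go.py 5 24 20
```

```text
t 5.3 chute pos mm [-54.9  23.   20.2] w 0.7977923629050168 F [-8.17  0.9   8.48]
z along +1 y: rotvec deg [ -0.51 179.95  -0.31]
z along -1 y: rotvec deg [-0.2  -0.05  0.32]
shift tool [-0.0599 -0.0002 -0.001 ]
axes in chute
 [[-1.    -0.006 -0.001]
 [ 0.001 -0.003 -1.   ]
 [ 0.006 -1.     0.003]] [ 0.55  0.54 -0.23  1.99  0.21  0.64 -0.07]
```

Call:
send_rows:
  targets:
    - [-0.005,0,-0.001,-0.2,0,0.3,0.068]
    - [-0.005,0.0001,-0.0003,0,0,0,0.068]
    - [-0.005,0.0001,-0.0003,0,0,0,0.068]
    - [-0.005,0.0001,-0.0003,0,0,0,0.068]
    - [-0.005,0.0001,-0.0003,0,0,0,0.068]
    - [-0.005,0.0001,-0.0003,0,0,0,0.068]
    - [-0.005,0.0001,-0.0003,0,0,0,0.068]
    - [0,0,0,0,0,0,0.068]

```text
time_s: 6.1
eef_pos: [0.5129, -0.2256, 0.0204]
tool_rot: [0.436, -0.556, 0.558, -0.435]
wrist_force: [-0.4, 0.5, 5.3]
width: 0.797
```

```bash
python3 go.py 5 24 20; python3 -c "
from h import *
a=cams.grab_frame('scene')[180:300,195:355,::-1]; b=cams.grab_frame('top')[160:280,190:350,::-1]
cv2.imwrite('pics/s4.png',cv2.resize(np.hstack([a,b]),(800,300),interpolation=cv2.INTER_CUBIC))"
```

```text
t 6.1 chute pos mm [-17.3  25.2  20.4] w 0.7972026515458412 F [0.38 0.56 5.3 ]
z along +1 y: rotvec deg [ 1.7000e-01 -1.7995e+02  1.0000e-01]
z along -1 y: rotvec deg [-0.07  0.05  0.11]
shift tool [-0.0223  0.0003  0.0012]
axes in chute
 [[-1.    -0.002  0.001]
 [-0.001 -0.001 -1.   ]
 [ 0.002 -1.     0.001]] [ 0.49  0.53 -0.24  2.    0.2   0.63 -0.13]
```

View pics/s4.png

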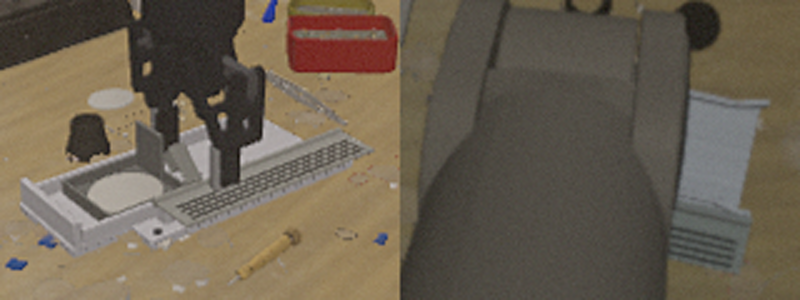

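The gate is open and the tray is most of the way under it, with the lens inside. I'll push gently onto the stop.

Call:
send_rows:
  targets:
    - [-0.005,0.0002,0,0,0,0,0.068]
    - [-0.005,0.0002,0,0,0,0,0.068]
    - [-0.004,0.0001,0,0,0,0,0.068]
    - [-0.003,0.0001,0,0,0,0,0.068]
    - [0,0,0,0,0,0,0.068]

```text
time_s: 6.7
eef_pos: [0.5169, -0.212, 0.0203]
tool_rot: [0.435, -0.556, 0.56, -0.434]
wrist_force: [0.8, 1.7, 2.7]
width: 0.791
```

Call:
send_rows:
  targets:
    - [-0.003,0.0001,0,0,0,0,0.068]
    - [-0.002,0,0,0,0,0,0.068]

```text
time_s: 6.9
eef_pos: [0.5179, -0.2085, 0.0204]
tool_rot: [0.435, -0.556, 0.56, -0.433]
wrist_force: [-0.5, -4.7, 4.2]
width: 0.798
```

```bash
python3 go.py 5 24 20
```

```text
t 6.9 chute pos mm [ 0.5 24.4 20.4] w 0.7982077626949239 F [-4.65 -0.65  4.15]
z along +1 y: rotvec deg [ -0.48 179.77  -0.23]
z along -1 y: rotvec deg [-0.14 -0.23  0.31]
shift tool [-0.0045  0.0003  0.0004]
axes in chute
 [[-1.    -0.005 -0.004]
 [ 0.004 -0.003 -1.   ]
 [ 0.005 -1.     0.003]] [ 0.45  0.53 -0.23  2.01  0.21  0.63 -0.17]
```

Call:
send_rows:
  targets:
    - [-0.003,0,0,0,0,0,0.068]
    - [-0.002,0,0,0,0,0,0.068]

```text
time_s: 7.1
eef_pos: [0.5188, -0.205, 0.0204]
tool_rot: [0.435, -0.556, 0.561, -0.432]
wrist_force: [-2.2, -7.0, 5.7]
width: 0.795
```

Call:
send_rows:
  targets:
    - [-0.002,0,0,0,0,0,0.068]
    - [-0.002,0,0,0,0,0,0.068]

```text
time_s: 7.3
eef_pos: [0.5187, -0.2046, 0.0205]
tool_rot: [0.435, -0.557, 0.562, -0.43]
wrist_force: [-2.7, -12.9, 6.3]
width: 0.795
```

```bash
python3 go.py 5 24 20
```

```text
t 7.3 chute pos mm [ 4.4 24.6 20.5] w 0.7945894072681373 F [-13.19  -0.49   6.31]
z along +1 y: rotvec deg [ -0.89 179.47  -0.2 ]
z along -1 y: rotvec deg [-0.13 -0.52  0.57]
shift tool [-0.0006  0.0005  0.0006]
axes in chute
 [[-1.    -0.01  -0.009]
 [ 0.009 -0.002 -1.   ]
 [ 0.01  -1.     0.002]] [ 0.44  0.52 -0.23  2.01  0.21  0.62 -0.19]
```

Call:
send_rows:
  targets:
    - [-0.004,0,0,0,0,0,0.068]
    - [-0.004,0,0,0,0,0,0.068]

```text
time_s: 7.5
eef_pos: [0.5185, -0.2041, 0.0209]
tool_rot: [0.434, -0.557, 0.565, -0.426]
wrist_force: [-7.1, -21.7, 10.6]
width: 0.792
```

```bash
python3 go.py 5 24 20; python3 -c "
from h import *
a=cams.grab_frame('scene')[195:295,190:310,::-1]
cv2.imwrite('pics/s5.png',cv2.resize(a,(720,600),interpolation=cv2.INTER_CUBIC))"
```

```text
t 7.5 chute pos mm [ 4.9 24.9 20.9] w 0.7923937173529311 F [-22.82   1.59  10.56]
z along +1 y: rotvec deg [-1.4700e+00  1.7901e+02 -1.6000e-01]
z along -1 y: rotvec deg [-0.1  -0.99  0.94]
shift tool [-0.0001  0.0009  0.0009]
axes in chute
 [[-1.    -0.016 -0.017]
 [ 0.017 -0.002 -1.   ]
 [ 0.016 -1.     0.002]] [ 0.43  0.52 -0.22  2.01  0.22  0.63 -0.2 ]
```

View pics/s5.png

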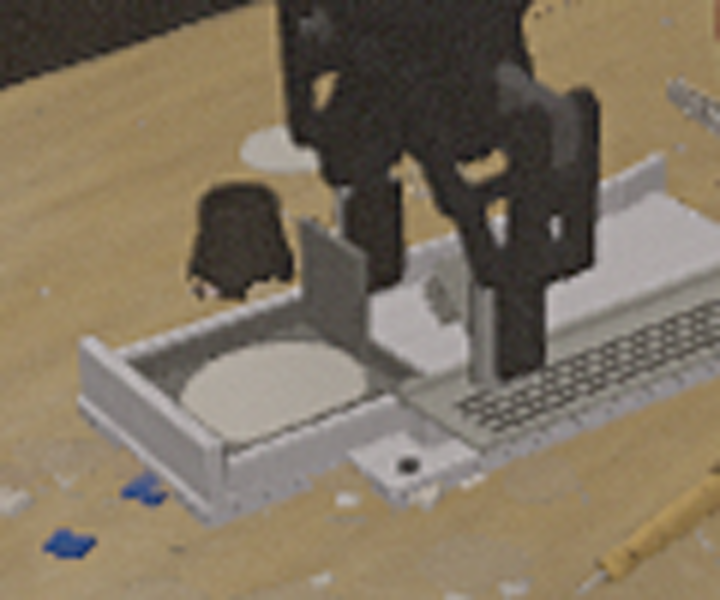

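Call:
send_rows:
  targets:
    - [0.004,0,0,0,-1,0.9,0.068]
    - [0.004,0,0,0,0,0,0.068]
    - [0,-0.006,0,0,0,0,0.068]
    - [0,-0.008,0,0,0,0,0.068]
    - [0,-0.015,0,0,0,0,0.068]
    - [0,-0.03,0,0,0,0,0.068]
    - [0,-0.04,0,0,0,0,0.068]
    - [0,-0.045,0,0,0,0,0.068]

```text
time_s: 8.35
eef_pos: [0.5129, -0.2086, 0.1675]
tool_rot: [-0.437, 0.56, -0.554, 0.434]
wrist_force: [-0.0, -1.3, 0.1]
width: 0.802
```

Call:
send_rows:
  targets:
    - [0.04,-0.03,0,0,0,0,0.068]
    - [0.045,0,0,0,0,0,0.068]
    - [0.045,0,0,0,0,0,0.068]
    - [0.045,0,0,0,0,0,0.068]
    - [0.045,0,0,0,0,0,0.068]
    - [0.045,0,0,0,0,0,0.068]
    - [0,0,0,0,0,0,0.068]

```text
time_s: 9.05
eef_pos: [0.4516, -0.4706, 0.2162]
tool_rot: [0.437, -0.553, 0.557, -0.439]
wrist_force: [-0.2, -1.2, 0.2]
width: 0.797
```

```bash
python3 go.py 5 24 20|head -1; python3 - <<'E'
from go import *
a=cams.grab_frame('scene')[185:295,190:350,::-1]; b=cams.grab_frame('top')[150:280,190:350,::-1]
P=np.array([[52,0,20],[16,33.5,20],[16,-33.5,20],[88,33.5,20],[88,-33.5,20]])/1e3
b=cv2.resize(b,(400,325),interpolation=cv2.INTER_CUBIC)
for q in proj('top',chute(O,YAW,P)): cv2.drawMarker(b,tuple(int(v) for v in (q-[190,150]+.5)*2.5),(0,0,255),0,7,1)
a=cv2.resize(a,(473,325),interpolation=cv2.INTER_CUBIC)[:,:400]
cv2.imwrite('pics/f1.png',np.hstack([a,b]))
E
```

```text
t 9.05 chute pos mm [-269.8   25.1  216.2] w 0.7967919420252529 F [-1.16 -0.12  0.18]
```

View pics/f1.png

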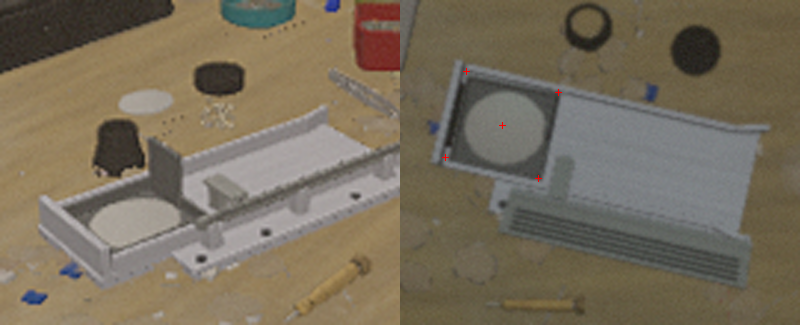

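```bash
python3 -c "
from station import manip
print(manip.job_done())"
```

```text
the job is handed in; nothing more can be done
None
```

The job is done and handed in; `job_done()` gives no verdict. Simulated time was about 9 s of the 42 s allowed.

- **Method:** I set the fingers 68 mm apart. One finger pressed the pedal level, which the picture showed had opened the gate. The other pushed the tray about 105 mm along the chute until it stalled on the end stop. I then backed off about 8 mm, lifted so the gate could drop, and drew the hand clear.
- **End stop:** The push force rose to about 23 N with no further travel. The hand stood at chute x = 4.9 mm, against 5 mm expected at full travel.
- **Last picture:** The tray lies flat at the stop with the lens in it. The gate is shut behind it, the bystanders look unmoved, and the wrist force is near zero.
- **Disagreement:** The tray's rear edge showed 1–2 mm (in places up to 4 mm) further back than my chute fit predicts. The fit itself had errors of that size, and the stall at the stop says the tray is seated. I did not measure the tray's final position any more closely than that.
- **Not measured:** I had no reading of the gate angle. That it stayed open is judged from the pictures, a steady fingertip height of about 27 mm, and pedal force (about 6 N when first pressed, then 3 to 10 N).

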